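# Feel for play in a conveyor idler wheel's bearing and take it up

### The arm

A 6-joint arm with a two-finger parallel gripper is mounted at the origin on the work surface. World frame = base frame: x ahead of the robot, y to its left, z up, the work surface at z = 0. Lengths are in m, angles in degrees, forces in N, time in s.
With the tool pointing down it reaches from about 0.4 to 0.925 m from the base axis. Payload 12.5 kg.
Tool frame: the origin (TCP) lies on the mounting face of the last link; the fingertips stand 190 mm ahead of it and the grasp point (between the pads) lies 171 mm ahead of it; z points along the fingers, y is the direction in which the jaws open and shut (so a half turn about z gives the same grasp; the last joint's range is limited). The gripper opens to 95 mm and grips with 3 to 60 N. Pads are 20 mm wide; open, the fingers measure 119 mm over their backs; the gripper's body (75 mm by 180 mm) begins 59 mm behind the grasp point.
Start: joints at [58.923, 28.126, 89.318, -0, 62.55, -6.05], TCP at [0.264, 0.566, 0.405] pointing down, gripper open.
Joint ranges: [-177.58, 177.58], [-47.91, 125.51], [2.72, 160], [-65.01, 245.01], [3.68, 167.84], [-153.87, 153.87]. Speed limits (degrees/s): [127.2, 127.2, 159.86, 180, 180, 180].

### API

Orientations are given as [roll, pitch, yaw] about the fixed x, y, z axes, in that order (R = Rz(yaw) Ry(pitch) Rx(roll)).
In Python, from rig import bot gives the robot as it stands. The module is installed in compiled form; this text tells all that it offers. Calls block until the motion is done:
- bot.reach(position, orientation): joint-space move of the TCP to a pose.
- bot.servo_line(position, attitude=None, speed=0.15): straight line of the TCP; attitude=None keeps the orientation; speed is the mean speed in m/s.
- bot.set_joints(angles): joint-space move.
- bot.gripper_to(opening, f_grip=None): finger opening in m; f_grip is the grip in N (None keeps the last); returns when the fingers have stopped.
- bot.dwell(seconds).
- bot.solve_ik(position, orientation): joint angles nearest the present ones, or None.
- bot.sense(): the state.
- bot.capture(name): name is "scene" or "top"; returns a dict with "color" (480x640x3 uint8, red, green, blue), "K" (3x3 intrinsics, pixels), "xyz" and "orientation" of the camera in the world. Camera axes: x right, y down, z forward; pixel columns grow to the right and rows downward; lengths in m; the calibration is good to about 2 mm. A picture is of the moment at which its call begins. There is no depth.
A pose or a line that the arm cannot do raises bot.PlanningError and nothing moves.
- bot.job_done(): hands the job in, once; it reports no verdict.
Trained networks look in a picture, given as the dict that the camera call returned (one of the last four; its "shot" number tells which), for a name from the list of things; names that differ only in an ending like _2 or _b are one class to them, and where a whole thing is asked for, a point or a joint stands for the part that bears it (a point fixed in the world has none). Each returns a list of dicts, best first, with "p" (0 to 1); they miss things now and then, are a little off and sometimes report something else, mostly with a low value. They report only what shows in the picture. A call takes as long as a camera call.
- bot.cut_out(label, picture): "region" (480x640 bool, what is visible of it).
- bot.pinpoint(label, picture): "at" ([x, y, z] in m, in world coordinates, good to about 4 mm: a listed point, or the origin of a listed thing).
The state is a dict: "clock": time; "joint_positions": joint angles; "qvel": joint speeds; "effort": joint torques, N m; "position": TCP position; "ee_rot": TCP orientation; "wrist_force": force on the tool from outside, world axes, zero at the start; "ft_torque": the same for the moment, N m; "gripper_width": finger opening in m.
Only numpy, scipy, OpenCV 4.12 (cv2) and the standard library are available. Lean on these libraries where they do the work, as an engineer would, in place of code of your own. Each camera call takes 0.05 s, during which the arm holds its last target. There are 200 camera calls.

### The job

Check the upright idler wheel for bearing play: take the top of its tyre and rock it sideways along its axle, first towards the bearing block and then away from it, leaning gently (about 8 N, never above 14 N) against each end of its play. Then push the bearing's upright take-up tab towards the block until it comes up firm (about 12 N, never above 18 N), and rock the wheel again the same two ways with the same lean to prove that the play is gone. Let go of everything, leaving the tab pushed in and the things lying about undisturbed.

Things in the scene. Friction and masses are not known exactly. Their poses are not given: they have to be found in the camera images.
- mount: the idler unit, bolted to the table (does not move). Aluminium base plate 210 x 200 x 12 mm. Its origin lies on the table right under the wheel's centre; z up; y along the axle, from the wheel towards the grey bearing block; x level in the wheel's plane, the way the take-up tab is pushed.
- wheel_center (a point): centre of the upright wheel, on the axle, 85 mm above the table. Wheel 140 mm across; round black rubber tyre 22 mm thick, its centre line a circle of 59 mm radius (so its top is best pinched about 144 mm above the table); thin aluminium disc; it can spin on the axle. An end cap reaches 50 mm to the unit's -y at axle height.
- block_top (a point): centre of the bearing block's flat top, 111 mm above the table; the grey steel block is 70 mm long (unit's x, -25 to 45 mm from the wheel's centre) and 46 mm wide (unit's y, 42 to 88 mm from the wheel's centre)
- tyre_top (a point): the topmost point of the tyre, 70 mm above the wheel's centre; it moves along the unit's y as the wheel rocks
- tab_top (a point): centre of the top face of the take-up tab: an upright steel plate 10 mm thick (unit's x), 28 mm wide (unit's y), top 131 mm above the table, its lower edge at 69 mm. With joints takeup and press at 0 it stands at x -75, y 80 mm in the unit's frame, in front of the block's open -x side. Push its -x face towards +x.
- rock (a joint): rocking of axle and wheel in the bearing, rad, about the unit's x through the wheel's centre; positive = top of the tyre towards the bearing block, 0 = upright. Nearly free within the play (0.03 to 0.11 rad each way at the start, different every time: 2 to 7 mm at the tyre's top), stopped hard at its ends; the play shrinks to nothing as the take-up comes home.
- flex (a joint): springy sideways lean of the wheel on its axle, rad, same axis and sign as rock; shows the sideways load on the tyre: 18 N m per rad, so 8 N at the tyre's top (59 to 70 mm from the axle) gives 0.026 to 0.031, 14 N gives 0.046 to 0.054. Near 0 while the wheel moves freely in its play.
- takeup (a joint): travel of the take-up slide with its wedge, m: 0 = fully out, up to 0.045 towards the unit's +x. Starts 0 to 8 mm in. Slides with about 5 N of friction and stays where it is left. It closes the play somewhere between 18 and 34 mm, different every time and not to be seen; there it comes up firm.
- press (a joint): compression of the stiff spring between tab and slide, m, 2.5 N per mm: shows the push on the tab (12 N = 0.0048, 18 N = 0.0072); the tab stands that much nearer to +x than the slide alone
- spare_bearing: a loose steel ball-bearing ring, 32 mm across and 10 mm thick, lying on the unit's base plate beside the wheel; bystander
- screwdriver: screwdriver lying on the table; bystander
- wrench: wrench lying on the table; bystander
- brush: wooden dusting brush lying on the table; bystander
- mug: white mug on the table; bystander
- spare_roller: black spare roller, 40 mm across and 70 mm tall, standing on end; bystander
- motor: small dark stepper motor about 50 mm long; bystander

How it is judged:
By the outcome, as a careful person would: the job done as asked, in the order asked, and still so for the second after the job is handed in, with the robot touching nothing.
It also fails if it takes over 72 s, if anything falls off the work surface, if the arm or the gripper's body presses on something with over 40 N, if the wrist force passes 120 N, or if a joint passes its speed limit or range.

## Working session

There is one attempt and no reset: what is moved stays moved. The work goes in short steps, each a Python script; the robot and the scene stay as the last script left them, time stands still between calls to the robot, and variables do not carry over. Pictures are saved under pics/ and viewed, about 8 in all and at most 12, crops included, and the job is handed in when it is done.

```bash
mkdir -p pics
cat > h.py <<'E'
import numpy as np, cv2
from rig import bot
from scipy.spatial.transform import Rotation as R
def save(p,n,crop=None,s=1):
    im=p["color"][:,:,::-1]
    if crop: im=im[crop[1]:crop[3],crop[0]:crop[2]]
    if s!=1: im=cv2.resize(im,None,fx=s,fy=s,interpolation=cv2.INTER_CUBIC)
    cv2.imwrite("pics/"+n,im)
def proj(p,X):
    c=R.from_euler("xyz",p["orientation"],degrees=True).as_matrix().T@(np.array(X)-p["xyz"]); u=p["K"]@c; return u[:2]/u[2]
E
python3 - <<'E'
from h import *
for c in ("scene","top"):
    p=bot.capture(c); save(p,c+"0.png"); print(c,p["xyz"],p["orientation"],p["K"][0,0])
    for l in ["mount","wheel_center","block_top","tyre_top","tab_top","spare_bearing","screwdriver","wrench","brush","mug","spare_roller","motor"]:
        r=bot.pinpoint(l,p)
        print(l,[(np.round(a["at"],4).tolist(),round(a["p"],2)) for a in r[:2]])
s=bot.sense(); print(s)
E
```

```text
scene [0.99391759 0.30975046 0.94579365] [-145.22982837    0.77809549  128.06298517] 464.7669863148445
mount [([0.5569, -0.0249, -0.0049], 0.93)]
wheel_center [([0.5594, -0.0265, 0.0825], 0.61)]
block_top [([0.5647, 0.037, 0.1103], 0.55), ([0.7003, 0.2561, -0.0045], 0.23)]
tyre_top []
tab_top [([0.485, 0.0419, 0.1298], 0.52)]
spare_bearing [([0.646, -0.0768, 0.0092], 0.6)]
screwdriver [([0.5449, -0.3588, -0.0016], 0.62)]
wrench [([0.5526, 0.363, -0.0009], 0.87)]
brush [([0.3967, 0.3526, -0.002], 0.77)]
mug [([0.6306, -0.4311, -0.0031], 0.64), ([0.3966, 0.3506, -0.0013], 0.52)]
spare_roller [([0.7025, 0.2574, -0.0023], 0.83)]
motor [([0.3821, -0.4419, 0.0014], 0.78)]
top [ 0.42331318 -0.05157378  1.36020371] [-174.4744196     0.50044933  -89.9632134 ] 487.5170897474136
mount [([0.5665, -0.0308, -0.0], 0.64), ([0.4866, 0.0464, 0.1307], 0.24)]
wheel_center [([0.5618, -0.0213, 0.0875], 0.94), ([0.5612, -0.0246, 0.1597], 0.68)]
block_top [([0.5687, 0.0429, 0.1085], 0.85)]
tyre_top [([0.5605, -0.0231, 0.1573], 0.62)]
tab_top [([0.4858, 0.0471, 0.1326], 0.39)]
spare_bearing [([0.6488, -0.07
[... 345 characters left out ...]
, ([0.5531, 0.366, -0.0038], 0.22)]
{'clock': 1.3, 'joint_positions': array([ 5.89237266e+01,  2.81272090e+01,  8.93177441e+01,  2.20676582e-05,
        6.25511099e+01, -6.05155677e+00]), 'qvel': array([-0.06523636, -0.00076815,  0.06073999, -0.02749097,  0.04947443,
        0.045226  ]), 'effort': array([ 1.29670290e-03, -6.12466335e+01, -2.58435595e+01,  6.93593337e-02,
        4.44942433e-02,  1.14821347e-05]), 'position': array([0.26437335, 0.56633635, 0.40475712]), 'ee_rot': array([1.79996083e+02, 3.95575510e-04, 1.54975273e+02]), 'wrist_force': array([-0.14872449,  0.00311197,  0.52889088]), 'ft_torque': array([0.04944956, 0.01331281, 0.03423031]), 'gripper_width': 0.09511003370466473}
```

View pics/scene0.png

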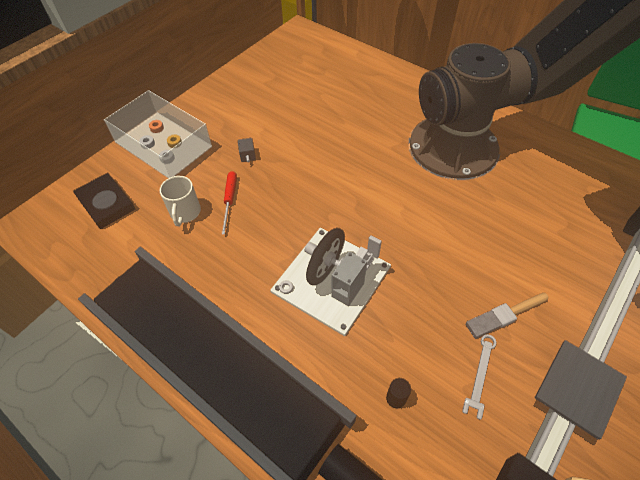

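View pics/top0.png

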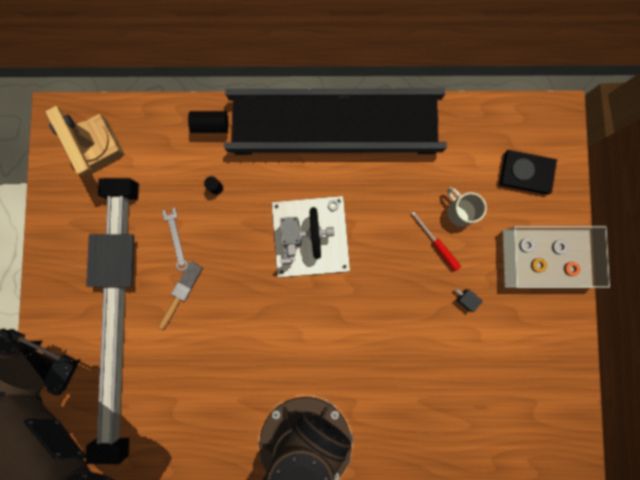

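Both views show the unit on its white plate (top image about 273–349 × 197–276 px). The wheel is at (315,233), the block at (291,236) and the tab at (290,257), and the yaw is a few degrees. The bystanders lie well clear; only the ring at (333,206) is on the plate. Next I'll get the yaw from the plate outline and check joint solutions.

Run:
```python
from h import *
p=bot.capture("top"); im=p["color"].astype(int)
m=((im.min(2)>95)).astype(np.uint8); m[:190]=0;m[285:]=0;m[:,:262]=0;m[:,360:]=0
m=cv2.morphologyEx(m,cv2.MORPH_OPEN,np.ones((3,3)))
ys,xs=np.nonzero(m)
Rc=R.from_euler("xyz",p["orientation"],degrees=True).as_matrix()
d=(Rc@np.linalg.inv(p["K"])@np.c_[xs,ys,np.ones(len(xs))].T).T
P=p["xyz"]+d*((0.012-p["xyz"][2])/d[:,2])[:,None]
r=cv2.minAreaRect(P[:,:2].astype(np.float32)); print(r)
for l in ("wheel_center","block_top","tab_top"):
    print(l,[np.round(a["at"],4) for a in bot.pinpoint(l,p)[:1]])
save(p,"c1.png",(255,180,365,290),5)
for pos in ([.5605,-.0235,.40],[.5605,-.0235,.315],[.46,.05,.29]):
  for y in (3,-177): print(pos,y,bot.solve_ik(pos,[180,0,y]))
```

```text
((0.5598300099372864, -0.015081390738487244), (0.21384458243846893, 0.20337677001953125), 5.014513969421387)
wheel_center []
block_top [array([0.5661, 0.0435, 0.1097])]
tab_top [array([0.4848, 0.0461, 0.1346])]
[0.5605, -0.0235, 0.4] 3 [-9.14695959e+00  2.32146597e+01  9.87634889e+01 -2.54444375e-14
  5.80218514e+01  7.78530404e+01]
[0.5605, -0.0235, 0.4] -177 [  -9.14695959   23.21465966   98.76348892    0.           58.02185142
 -102.14695959]
[0.5605, -0.0235, 0.315] 3 [-9.14695959e+00  2.92022983e+01  1.03867581e+02 -2.54444375e-14
  4.69301207e+01  7.78530404e+01]
[0.5605, -0.0235, 0.315] -177 [  -9.14695959   29.2022983   103.86758102    0.           46.93012068
 -102.14695959]
[0.46, 0.05, 0.29] 3 [-1.98457340e+00  2.50853535e+01  1.18514011e+02 -2.54444375e-14
  3.64006352e+01  8.50154266e+01]
[0.46, 0.05, 0.29] -177 [ -1.9845734   25.08535349 118.51401129   0.          36.40063522
 -94.9845734 ]
```

View pics/c1.png

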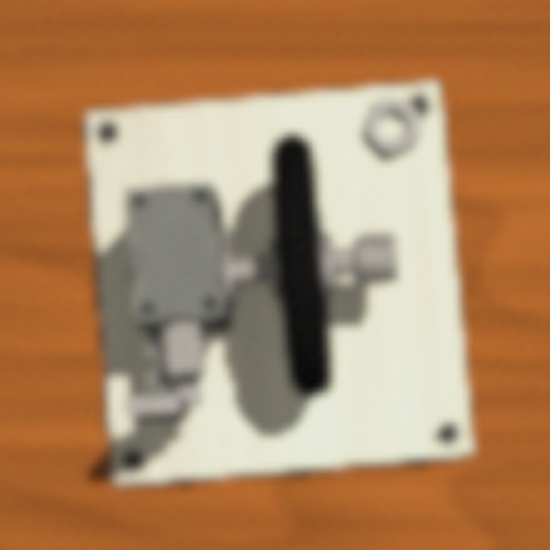

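The crop shows the wheel and plate edges turned about 4.6–5° (tyre ends at crop (293,140) and (313,390)). The tab plate is at crop (162,403). I'll use a yaw of 4.8°, move over the tyre top, tare, lower and look.

Run:
```python
from h import *
p=bot.capture("top"); print(proj(p,[.485,.0465,.131]),proj(p,[.5605,-.0235,.155]))
bot.gripper_to(0.055,5)
bot.reach([.5605,-.0235,.40],[180,0,4.8])
bot.servo_line([.5605,-.0235,.315],speed=.06)
bot.dwell(.4)
f=[];t=[]
for i in range(8):
    s=bot.sense(); f.append(s["wrist_force"]); t.append(s["ft_torque"]); bot.dwell(.03)
print(np.mean(f,0),np.std(f,0),np.mean(t,0),np.std(t,0),s["clock"],s["gripper_width"],s["position"])
p=bot.capture("scene"); save(p,"c2.png",(250,190,450,340),4)
```

```text
[284.58012407 260.50719385] [312.15630966 229.69056029]
[ 0.07042311 -0.02307286 -0.32678856] [0.34000842 0.56434898 0.29880169] [-0.02922293  0.16963503 -0.00885308] [0.02712758 0.02870289 0.02484747] 6.95 0.054758440795618105 [ 0.56049326 -0.02350168  0.31497287]
```

View pics/c2.png

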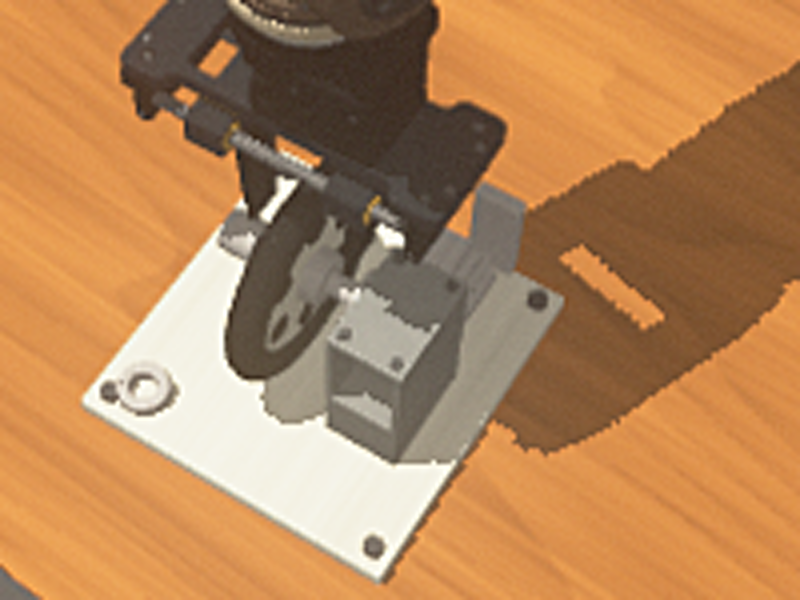

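The open fingers straddle the tyre top, one in front of the block and one towards the end cap, and touch nothing. Now I'll grip and rock about the wheel's centre. The flex moment comes from the wrist force and torque.

```bash
cat >> h.py <<'E'
YAW=4.8; C=np.array([.5605,-.0235,.085]); U=R.from_euler("z",YAW,degrees=True)
def wrench(n=6,dt=.02):
    a=[]
    for i in range(n):
        s=bot.sense(); a.append(np.r_[s["wrist_force"],s["ft_torque"]]); bot.dwell(dt)
    return np.mean(a,0)
def load(w,tare,phi,c=C):
    """moment (N m) put on the wheel about unit x, + = top to block; force along unit y"""
    d=w-tare; F=U.inv().apply(d[:3]); T=U.inv().apply(d[3:]); f=np.radians(phi)
    M=T[0]+np.cross(.230*np.array([0,np.sin(f),np.cos(f)]),F)[0]
    return M, -F[1], -T[0]/.171      # M>0 on wheel = -(-)...
def pose(phi,c=C):
    f=np.radians(phi)
    pos=c+U.apply(.230*np.array([0,np.sin(f),np.cos(f)]))
    o=(U*R.from_euler("x",-f)*R.from_euler("x",180,degrees=True)).as_euler("xyz",degrees=True)
    return pos,o
def lean(phi,sgn,tare,c=C,target=.5,lim=25):
    log=[];M=0
    while abs(phi)<lim:
        M,Fy,Ft=load(wrench(),tare,phi,c)
        log.append((round(phi,2),round(M,3),round(Fy,1),round(Ft,1)))
        if sgn*M>target-.06: 
            M=load(wrench(16),tare,phi,c)[0]; log.append((round(phi,2),"hold",round(M,3)))
            if sgn*M>target-.06: break
        phi+=sgn*(.5 if sgn*M<.12 else np.clip((target-sgn*M)/.314*.8,.1,.3))
        pos,o=pose(phi,c); bot.servo_line(pos,o,speed=.01)
    print(log); return phi
E
python3 - <<'E'
from h import *
tare=wrench(20); np.save("tare.npy",tare)
print(bot.sense()["clock"]); bot.gripper_to(.015,5); bot.dwell(.2)
s=bot.sense(); print(s["clock"],s["gripper_width"],load(wrench(12),tare,0))
pos,o=pose(0); print(pos,o)
for f in (1,2): 
    pos,o=pose(f); bot.servo_line(pos,o,speed=.01); print(f,load(wrench(10),tare,f),bot.sense()["clock"],bot.sense()["gripper_width"])
E
```

```text
7.3667
8.2 0.02183322577670852 (np.float64(-0.005272029843591208), np.float64(1.6366257599029743), np.float64(2.232140085504534))
[ 0.5605 -0.0235  0.315 ] [180.    0.    4.8]
1 (np.float64(0.0854329675321297), np.float64(2.754681460680147), np.float64(3.2752268529143875)) 9.1167 0.02140104946252709
2 (np.float64(0.20089488886331075), np.float64(4.638099429124619), np.float64(5.176329230746388)) 9.8333 0.021696440923500145
```

Run:
```python
from h import *
tare=np.load("tare.npy")
bot.gripper_to(.015,12)
phi=lean(2,1,tare); s=bot.sense(); print(phi,s["clock"],s["gripper_width"],s["wrist_force"]-tare[:3],s["ft_torque"]-tare[3:])
p=bot.capture("scene"); save(p,"c3.png",(250,190,450,340),4)
```

```text
[(2, np.float64(0.194), np.float64(4.7), np.float64(5.3)), (np.float64(2.3), np.float64(0.244), np.float64(5.3), np.float64(5.9)), (np.float64(2.6), np.float64(0.257), np.float64(5.5), np.float64(6.1)), (np.float64(2.9), np.float64(0.379), np.float64(6.2), np.float64(6.3)), (np.float64(3.2), np.float64(0.464), np.float64(6.9), np.float64(6.7)), (np.float64(3.2), 'hold', np.float64(0.433)), (np.float64(3.37), np.float64(0.496), np.float64(7.2), np.float64(6.9)), (np.float64(3.37), 'hold', np.float64(0.49))]
3.371198215578666 12.5 0.021795782281395476 [ 0.5179258  -6.94256104  2.03294617] [-1.19110551 -0.14743226  0.01019099]
```

The load at the block end is M≈0.49 N m, about 8 N. Now the other way, looking for a free zone and then the far stop.

```bash
python3 - <<'E'
from h import *
tare=np.load("tare.npy")
phi=lean(3.37,-1,tare); s=bot.sense(); print(phi,s["clock"],s["gripper_width"])
p=bot.capture("scene"); save(p,"c4.png",(250,190,450,340),4)
E
python3 - <<'E'
import cv2,numpy as np
cv2.imwrite("pics/c34.png",np.hstack([cv2.imread("pics/c%d.png"%i)[150:550,150:550] for i in (3,4)]))
E
```

```text
[(3.37, np.float64(0.418), np.float64(6.8), np.float64(6.8)), (2.87, np.float64(0.284), np.float64(5.7), np.float64(6.2)), (2.37, np.float64(0.337), np.float64(5.7), np.float64(5.8)), (1.87, np.float64(0.281), np.float64(5.4), np.float64(5.7)), (1.37, np.float64(0.11), np.float64(4.5), np.float64(5.5)), (0.87, np.float64(-0.01), np.float64(3.3), np.float64(4.6)), (0.37, np.float64(-0.023), np.float64(2.5), np.float64(3.6)), (-0.13, np.float64(-0.047), np.float64(1.9), np.float64(2.8)), (-0.63, np.float64(-0.1), np.float64(1.8), np.float64(2.9)), (-1.13, np.float64(-0.05), np.float64(2.0), np.float64(2.8)), (-1.63, np.float64(-0.114), np.float64(1.6), np.float64(2.6)), (-2.13, np.float64(-0.1), np.float64(1.9), np.float64(2.8)), (-2.63, np.float64(-0.131), np.float64(1.7), np.float64(2.7)), (np.float64(-2.93), np.float64(-0.131), np.float64(1.6), np.float64(2.5)), (np.float64(-3.23), np.float64(-0.13), np.float64(1.6), np.float64(2.5)), (np.float64(-3.53), np.float64(-0.129), np.float64(1.7), np.float64(2.5)), (np.float64(-3.83), np.float64(-0.104), np.float64(1.9), np.float64(2.5)), 
[... 750 characters left out ...]
.float64(-7.93), np.float64(-0.261), np.float64(1.0), np.float64(1.2)), (np.float64(-8.23), np.float64(-0.332), np.float64(0.4), np.float64(0.6)), (np.float64(-8.53), np.float64(-0.347), np.float64(-0.1), np.float64(-0.0)), (np.float64(-8.83), np.float64(-0.261), np.float64(-0.1), np.float64(-0.5)), (np.float64(-9.13), np.float64(-0.315), np.float64(-1.2), np.float64(-1.7)), (np.float64(-9.43), np.float64(-0.365), np.float64(-1.6), np.float64(-2.1)), (np.float64(-9.73), np.float64(-0.418), np.float64(-2.3), np.float64(-2.8)), (np.float64(-9.94), np.float64(-0.481), np.float64(-2.9), np.float64(-3.3)), (np.float64(-9.94), 'hold', np.float64(-0.45))]
-9.937661442222943 26.7 0.02172460713930195
```

View pics/c34.png

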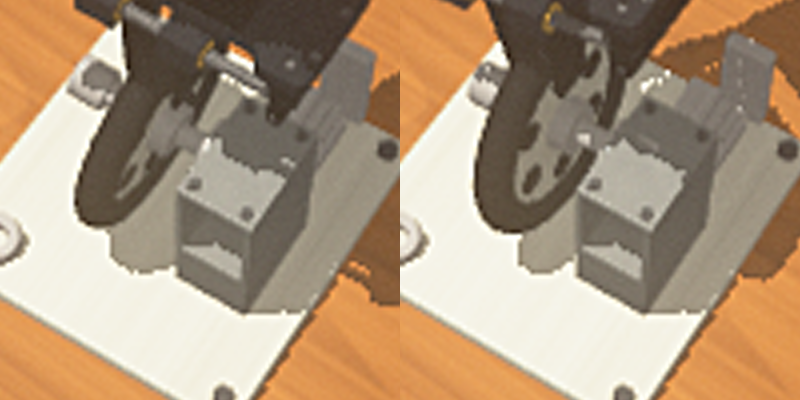

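The free zone runs from about +0.9° to −7.6°, so both ends of the play were found. A tilt-dependent bias makes the far lean uncertain (4.5–8 N). I'll lean a bit more, then open the fingers and tare in place to settle the value.

Run:
```python
from h import *
tare=np.load("tare.npy"); phi=-9.94
for phi in (-10.2,-10.45):
    pos,o=pose(phi); bot.servo_line(pos,o,speed=.01); 
w=wrench(20); print("lean",phi,load(w,tare,phi))
pos,o=pose(-5); bot.servo_line(pos,o,speed=.02)
bot.gripper_to(.045,5); bot.dwell(.2)
pos,o=pose(-10.45); bot.servo_line(pos,o,speed=.03);bot.dwell(.2)
w2=wrench(20); print("free-air bias",load(w2,tare,phi),"true lean",load(w,w2,phi), (w2-tare).round(2))
pos,o=pose(0); bot.servo_line(pos,o,speed=.05); bot.dwell(.2)
w3=wrench(20); print("upright",load(w3,tare,0),(w3-tare).round(2)); s=bot.sense(); print(s["clock"])
np.save("tare2.npy",w3)
```

```text
lean -10.45 (np.float64(-0.47535739849843184), np.float64(-3.7949658787096894), np.float64(-4.604114101291765))
free-air bias (np.float64(-0.12566988442368332), np.float64(-0.10839484294800425), np.float64(0.5355701132794716)) true lean (np.float64(-0.34968751407474874), np.float64(-3.686571035761685), np.float64(-5.139684214571237)) [ 0.09  0.12  0.23 -0.09 -0.   -0.01]
upright (np.float64(-0.04931088769739394), np.float64(-0.21927918212188968), np.float64(-0.006569147313688278)) [-0.11  0.21 -0.06  0.    0.   -0.  ]
32.6083
```

The far lean was really only about 5.7 N. I'll redo it with the tyre loosely held between fingers 26 mm apart and a pure sideways translation. That gives one contact, no pinch couple and no tilt bias.

```bash
cat >> h.py <<'E'
def fy(tare,n=6):
    d=wrench(n)-tare; return -U.inv().apply(d[:3])[1], -U.inv().apply(d[3:])[0]/.171
def slide(d,sgn,tare,target=8.,maxd=.022,big=.0008,k=2000.,z=.315):
    """translate along unit y (d, m from C) until the wheel is leant on with ~target N"""
    log=[]
    while abs(d)<maxd:
        a,b=fy(tare); f=sgn*b; log.append((round(d*1e3,2),round(a,1),round(b,1)))
        if f>target-.7:
            bot.dwell(.2); a,b=fy(tare,12); log.append(("hold",round(a,1),round(b,1)))
            if sgn*b>target-.9: break
        d+=sgn*(big if f<1.5 else np.clip((target-f)/k*.7,.0002,.001))
        bot.servo_line([*(C+U.apply([0,d,0]))[:2],z],speed=.012)
    print(*log); return d
E
python3 - <<'E'
from h import *
tare=np.load("tare2.npy")
bot.gripper_to(.026,40); s=bot.sense(); print(s["gripper_width"],fy(tare))
bot.servo_line([*(C+U.apply([0,-.008,0]))[:2],.315],speed=.03)
d=slide(-.008,-1,tare); s=bot.sense(); print(d,s["clock"],s["gripper_width"],s["position"])
E
```

```text
0.025794989721728494 (np.float64(0.7377463510624506), np.float64(0.48859536264625286))
(-8.0, np.float64(0.1), np.float64(0.1)) (-8.8, np.float64(-0.0), np.float64(-0.3)) (-9.6, np.float64(-0.7), np.float64(-0.6)) (-10.4, np.float64(-2.1), np.float64(-2.1)) (np.float64(-11.4), np.float64(-4.5), np.float64(-5.1)) (np.float64(-12.4), np.float64(-7.1), np.float64(-7.3)) (np.float64(-12.66), np.float64(-7.3), np.float64(-7.9)) ('hold', np.float64(-7.5), np.float64(-7.9))
-0.012662104891625711 36.3083 0.026497483292964273 [ 0.56151327 -0.03574107  0.31512757]
```

The far end now shows a clean −7.9 N, with the stop at d≈−9.8 mm. Next, the tab.

```bash
cat >> h.py <<'E'
def at(x,y,z): return (C+U.apply([x,y,0]))[:2].tolist()+[z]
E
python3 - <<'E'
from h import *
bot.servo_line(at(0,-.008,.315),speed=.03)
bot.gripper_to(.045,40)
bot.servo_line(at(0,-.004,.365),speed=.12)
bot.servo_line(at(-.098,.077,.365),speed=.15)
bot.gripper_to(.0,20)
bot.servo_line(at(-.098,.077,.290),speed=.12)
bot.dwell(.2); tare=wrench(14); np.save("tare3.npy",tare)
p=bot.capture("scene"); save(p,"c5.png",(290,170,450,290),5)
x=-.098; log=[]
while x<-.035:
    d=wrench(5)-tare; f=-U.inv().apply(d[:3])[0]; g=U.inv().apply(d[3:])[1]/.175
    log.append((round(x*1e3,1),round(f,1),round(g,1)))
    if abs(g)>3: break
    if x>-.070: break
    x+=.002; bot.servo_line(at(x,.077,.290),speed=.02)
print(*log); print(bot.sense()["clock"],bot.sense()["gripper_width"])
E
```

```text
(-98.0, np.float64(0.1), np.float64(-0.1)) (-96.0, np.float64(-0.0), np.float64(0.0)) (-94.0, np.float64(0.5), np.float64(-0.1)) (-92.0, np.float64(0.3), np.float64(-0.1)) (-90.0, np.float64(-0.3), np.float64(0.0)) (-88.0, np.float64(0.0), np.float64(-0.0)) (-86.0, np.float64(0.3), np.float64(0.1)) (-84.0, np.float64(3.1), np.float64(2.7)) (-82.0, np.float64(5.3), np.float64(4.6))
43.6583 0.000604015914812381
```

View pics/c5.png

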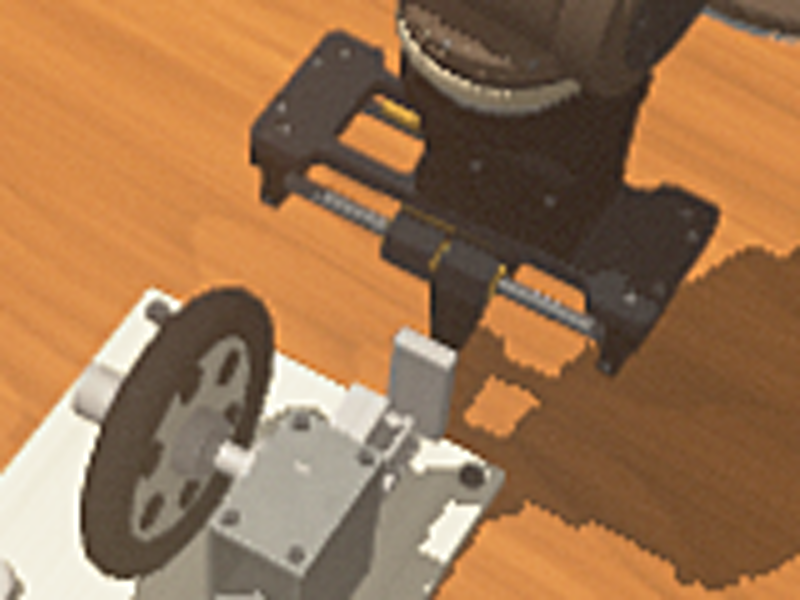

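The closed fingers stand just behind the tab and meet its −x face at x≈−85 mm. I'll push it home.

Run:
```python
from h import *
tare=np.load("tare3.npy"); x=-.082; log=[]
while x<-.030:
    d=wrench(4,.015)-tare; f=-U.inv().apply(d[:3])[0]; g=U.inv().apply(d[3:])[1]/.165
    F=(f+2*g)/3; log.append((round(x*1e3,1),round(f,1),round(g,1)))
    if F>11.2:
        bot.dwell(.15); d=wrench(10)-tare; f=-U.inv().apply(d[:3])[0]; g=U.inv().apply(d[3:])[1]/.165
        log.append(("hold",round(f,1),round(g,1))); F=(f+2*g)/3
        if F>11: break
    x+=.0025 if F<6.8 else np.clip((12.2-F)/2.2*.8,.0002,.0016)
    bot.servo_line(at(x,.077,.290),speed=.025)
print(*log); print(x,bot.sense()["clock"])
```

```text
(-82.0, np.float64(5.1), np.float64(4.9)) (-79.5, np.float64(5.5), np.float64(4.9)) (-77.0, np.float64(5.0), np.float64(4.7)) (-74.5, np.float64(4.9), np.float64(4.9)) (-72.0, np.float64(4.7), np.float64(4.7)) (-69.5, np.float64(5.3), np.float64(4.8)) (-67.0, np.float64(5.3), np.float64(4.8)) (-64.5, np.float64(5.6), np.float64(4.7)) (-62.0, np.float64(5.6), np.float64(4.7)) (-59.5, np.float64(7.0), np.float64(6.2)) (-57.0, np.float64(9.5), np.float64(8.8)) (np.float64(-55.4), np.float64(11.8), np.float64(10.8)) (np.float64(-53.8), np.float64(13.3), np.float64(12.6)) ('hold', np.float64(13.3), np.float64(12.7))
-0.05379999999999999 47.8417
```

The tab came up firm at about 13 N at x≈−54 mm. Now I'll back off and prove the play is gone, with the same lean both ways.

Run:
```python
from h import *
bot.servo_line(at(-.075,.077,.290),speed=.06)
bot.servo_line(at(-.075,.077,.365),speed=.15)
bot.servo_line(at(0,-.003,.365),speed=.15)
bot.gripper_to(.045,40)
bot.servo_line(at(0,-.003,.315),speed=.1)
bot.gripper_to(.034,40); bot.dwell(.15); tare=wrench(12); np.save("tare4.npy",tare)
bot.servo_line(at(0,.0005,.315),speed=.02); print(fy(tare),bot.sense()["clock"],bot.sense()["gripper_width"])
d=slide(.0005,1,tare); print(d,bot.sense()["clock"],bot.sense()["gripper_width"])
```

```text
(np.float64(0.38604746727486433), np.float64(0.11128550260696213)) 52.6833 0.03390942397871184
(0.5, np.float64(0.0), np.float64(0.0)) (1.3, np.float64(0.1), np.float64(0.0)) (2.1, np.float64(0.4), np.float64(-0.1)) (2.9, np.float64(1.3), np.float64(1.4)) (3.7, np.float64(3.5), np.float64(3.8)) (np.float64(4.7), np.float64(6.2), np.float64(6.5)) (np.float64(5.22), np.float64(7.5), np.float64(7.6)) ('hold', np.float64(7.0), np.float64(7.7))
0.00522022945601344 55.2833 0.03397840438434817
```

Run:
```python
from h import *
tare=np.load("tare4.npy")
bot.servo_line(at(0,-.0085,.315),speed=.03)
d=slide(-.0085,-1,tare); print(d,bot.sense()["clock"])
bot.servo_line(at(0,-.0036,.315),speed=.03)
bot.gripper_to(.045,40)
bot.servo_line(at(0,-.0036,.40),speed=.12); print(bot.sense()["clock"])
p=bot.capture("scene"); save(p,"c6.png",(250,170,450,320),4); print([np.round(a["at"],4) for a in bot.pinpoint("tab_top",p)[:1]])
```

```text
(-8.5, np.float64(-0.4), np.float64(0.1)) (-9.3, np.float64(-0.2), np.float64(-0.0)) (-10.1, np.float64(-1.4), np.float64(-1.3)) (-10.9, np.float64(-3.8), np.float64(-4.0)) (np.float64(-11.9), np.float64(-5.9), np.float64(-6.8)) (np.float64(-12.33), np.float64(-7.2), np.float64(-7.7)) ('hold', np.float64(-7.2), np.float64(-7.6))
-0.01232628505424379 58.1417
59.9167
[array([0.5095, 0.0505, 0.1305])]
```

View pics/c6.png

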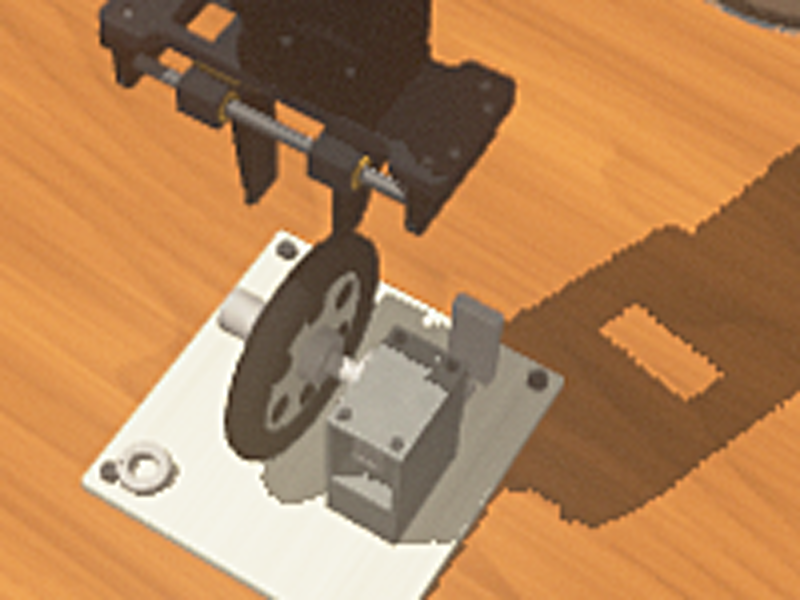

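The gripper is clear above the wheel, the wheel is upright, the tab has moved in about 25 mm, and the ring hasn't moved. Handing in.

```bash
python3 -c "
from rig import bot
print(bot.job_done())"
```

```text
the job is handed in; nothing more can be done
None
```

The job is handed in, at about 60 s of the 72 s allowed. The play showed clearly before the take-up and was gone afterwards. No verdict was reported.

| Step | What I measured |
|---|---|
| First rock, towards the block | Leaned with about 0.5 N m, roughly 7–8 N. This was with the tyre pinched, so it is the less certain reading. |
| First rock, away from the block | Leaned with 7.9 N. The wheel moved freely over about 8–9 mm between the ends. |
| Take-up tab | About 5 N while sliding, firm at about 13 N. It moved roughly 25 mm by camera and stayed in. |
| Second rock, both ways | 7.7 N towards the block and 7.6 N away. Contact came 12 mm apart, which is just the slack between the fingers, so no free play was left. |

- **Repeated lean:** my first lean away from the block was only about 5–6 N. Taring the empty gripper at that tilt showed the reading was biased. I redid the lean before touching the tab.
- **Change of grip:** I pinched the tyre for the first rock, up to that weak lean. The repeat lean and the second rock used fingers loosely straddling it, 26 mm and then 34 mm apart, because the pinch's own twist muddied the readings.
- **Last picture:** the gripper is open and clear above the wheel, the wheel is upright and the tab is in. The spare bearing has not moved. The other loose things were not in that picture, but the arm worked well away from them.

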